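# Square up and finish a column of parts cases

## Task

The column of closed parts cases on the narrow riser has its upper case lying crooked. First push that upper case square on the bottom one, edges flush all round, without lifting it off and without shifting the bottom case; then set the long flat case from the mat squarely on top the right way up, with its long sides along theirs, without dropping it. Leave the other things on the bench where they are.

Things in the scene. Friction and masses are not known exactly. Their poses are not given: they have to be found in the camera images.
- riser: fixed narrow metal stand, 50 mm high: foot 130 x 100 x 8 mm, slim stem, top plate 90 (x) x 46 (y) mm. Origin at the centre of its underside on the bench; z up.
- bottom_case: closed grey plastic parts case, 120 (x) x 62 (y) x 46 (z) mm, about 0.6 kg, loose, lying level on the riser and overhanging its top all round. Origin at the centre of its underside; x along its length, z up.
- crooked_case: closed grey plastic parts case, 120 (x) x 62 (y) x 36 (z) mm, about 0.2 kg, loose, lying on the bottom case but turned and shifted along it. Origin at the centre of its underside; x along its length, z up.
- flat_case: the case to add: closed grey plastic parts case, 120 (x) x 62 (y) x 30 (z) mm, about 0.16 kg, lying on the 4 mm thick blue repair mat. Origin at the centre of its underside; x along its length, z up.
- small_case: not wanted: a shorter, nearly square closed grey case on the mat, 74 (x) x 62 (y) x 30 (z) mm. Origin at the centre of its underside.
- bottle: bystander: upright white bottle, 44 mm across, 120 mm high. Origin at the centre of its underside.
- spool: bystander: solder spool lying flat, 54 mm across, 36 mm high. Origin at the centre of its underside.
- screwdriver: bystander: screwdriver lying on the bench, 170 mm long along its x. Origin under its middle.
- pen_cup: bystander: black cup, 76 mm across, 90 mm high, pens in it to 155 mm. Origin at the centre of its underside.
Not all that is in view belongs to the job. What is shaped like the crooked_case but brown or green is not meant.

How it is judged (in metres and radians):
On the way, in this order (a step that is already met when the one before it is completed fails the run):
1. the upper case is pushed square on the bottom case (x of crooked_case in the frame of bottom_case between -0.009 and 0.009 m and y of crooked_case in the frame of bottom_case between -0.009 and 0.009 m and z of crooked_case in the frame of bottom_case between 0.042 and 0.05 m and angle between the x axis of crooked_case and the x axis of bottom_case, either way round below 0.12 rad), for 0.2 s.
2. the flat case stands squarely on the column (x of flat_case in the frame of crooked_case between -0.009 and 0.009 m and y of flat_case in the frame of crooked_case between -0.009 and 0.009 m and z of flat_case in the frame of crooked_case between 0.032 and 0.04 m and angle between the x axis of flat_case and the x axis of crooked_case, either way round below 0.12 rad), for 0.2 s.
At the end, for the whole second after the job is handed in: The crooked case lies on the bottom case and the flat case lies on the crooked case, right way up, each centred on the one below within 9 mm along and across, its length parallel within 0.12 rad (7 degrees) and fully down (within 4 mm); all three are upright within 0.08 rad and at rest (all of step 1 and all of step 2 and angle between each of bottom_case, crooked_case, flat_case's own z axis and vertical below 0.08 rad and linear speed of each of bottom_case, crooked_case, flat_case below 0.02 m/s); the robot touches nothing.
It fails at once if the crooked case is lifted more than 12 mm off the bottom case (z of crooked_case in the frame of bottom_case above 0.058 m).
It fails at once if the bottom case is moved more than 15 mm (distance of bottom_case from where it was at the start of the episode above 0.015 m).
It fails at once if the flat case is dropped (falls free faster than 0.6 m/s) (linear speed of flat_case above 0.6 m/s and contact force between the fingers and flat_case below 0.2 N).
It fails at once if another thing on the bench (short case, bottle, spool, screwdriver or pen cup) is moved more than 30 mm (distance of any of small_case, bottle, spool, screwdriver, pen_cup from where it was at the start of the episode above 0.03 m).
It also fails if it takes over 72 s, if anything falls off the work surface, if the arm or the gripper's body presses on something with over 40 N, if the wrist force passes 120 N, or if a joint passes its speed limit or range.

## Robot

A 6-joint arm with a two-finger parallel gripper is mounted at the origin on the work surface. World frame = base frame: x ahead of the robot, y to its left, z up, the work surface at z = 0. Lengths are in mm, angles in rad, forces in N, time in s.
With the tool pointing down it reaches from about 275 to 750 mm from the base axis. Payload 10.2 kg.
Tool frame: the origin (TCP) lies between the finger pads; the fingertips stand 8 mm ahead of it and the grasp point (between the pads) lies 11 mm behind it; z points along the fingers, y is the line along which they close (so a half turn about z gives the same grasp; the last joint's range is limited). The gripper opens to 85 mm and grips with 20 to 120 N. Pads are 22 mm wide; open, the fingers measure 114 mm over their backs; the gripper's body (76 mm by 85 mm) begins 54 mm behind the grasp point. The pads swing forward as they close: fully open they stand 13 mm farther back than shut.
Start: joints at [0.924, 0.313, 1.498, -0, 1.331, -0.223], TCP at [215.907, 478.555, 211.594] pointing down, gripper open.
Joint ranges: [-2.94, 2.94], [-0.97, 2.17], [0.19, 2.56], [-1.23, 4.37], [0.02, 3.11], [-2.88, 2.88]. Speed limits (rad/s): [2.39, 2.39, 3.01, 3.14, 3.14, 3.14].

## Interface

Orientations are given as a unit quaternion [w, x, y, z].
In Python, from rig import * gives the robot as it stands.
- The arm moves only by the shell command python3 -m handwheel 'ROWS' [FORCE]. ROWS is JSON, a list that holds one entry, the list of rows, each a list of 7 numbers: the shift along the world's x, y, z in mm, then the turn, a rotation vector about the world's x, y, z in degrees, then the opening, from -1 (shut) to 1 (fully open). A call has 1 to 8 rows; each row shifts and turns the commanded pose from where the row before left it; what a row does not reach is not made up. A row lasts 1/8 s, in which the tool goes at most 62.5 mm and 10.7 degrees, less where a joint would pass 70% of its speed; a pose out of reach is approached as far as the arm can. A call is refused whole if a number of a shift passes 62.5 or a number of a turn 10.7, either way. A call with a gripper value outside its range is refused whole. The fingers move at their own pace and stop on an object; FORCE is the grip in N (left out, the last holds). Time passes only in rows, so rows that do not move let the fingers close. It gives the time, the measured TCP pose, the force, the opening and the grip force at its end, in the units of the state.
- sense(): the state, without advancing time (a new reading comes with each control period).
- capture(name): name is "scene" or "top"; returns a dict with "image" (420x560x3 uint8, red, green, blue), "fx", "fy", "cx", "cy" (pixels), "rvec" (rotation vector, rad) and "tvec" (3), from world to camera coordinates, as OpenCV has them. Camera axes: x right, y down, z forward; pixel columns grow to the right and rows downward; lengths in mm; the calibration is good to about 2 mm. A picture is of the moment at which its call begins. There is no depth.
- finish_job(): hands the job in; it is judged then, once.
The state is a dict: "time_s": time; "joints": joint angles; "dq": joint speeds; "tau": joint torques, N m; "eef_pos": TCP position; "ee_rot": TCP orientation; "force": force on the tool from outside, world axes, zero at the start; "wrist_torque": the same for the moment, N m; "grip_width": opening from 0.0 (shut) to 1.0 (fully open); "grip_force": force on a finger pad.
Only numpy, scipy, OpenCV 4.12 (cv2) and the standard library are available. Lean on these libraries where they do the work, as an engineer would, in place of code of your own. Each camera call takes 0.05 s, during which the arm holds its last target. There are 200 camera calls.

## Working session

There is one attempt and no reset: what is moved stays moved. The work goes in short steps, Python scripts to look and compute and a shell command to move; the robot and the scene stay as the last step left them, time stands still between calls to the robot, and variables do not carry over. Pictures are saved under pics/ and viewed, at most 10 in all, crops included, and the job is handed in when it is done.

```bash
ls; mkdir -p pics; python3 - <<'E'
from rig import *
import cv2,pickle
s=sense();print(s)
for n in("scene","top"):
    c=capture(n);pickle.dump(c,open(f"pics/{n}0.pkl","wb"));cv2.imwrite(f"pics/{n}0.png",c["image"][:,:,::-1])
    R=cv2.Rodrigues(c["rvec"])[0] if not isinstance(c["rvec"],list) else cv2.Rodrigues(__import__("numpy").array(c["rvec"]))[0]
    print(n,c["fx"],c["cx"],c["cy"],-R.T@c["tvec"],R)
E
```

```text
pics
{'time_s': 0.0, 'joints': array([ 9.23545830e-01,  3.13453428e-01,  1.49845341e+00,  4.33170306e-06,
        1.33100827e+00, -2.23410268e-01]), 'dq': array([ 0.00097821,  0.000205  ,  0.00160134, -0.00183758, -0.00049405,
        0.00091301]), 'tau': array([ 2.39115097e-04, -4.12262857e+01, -2.59746569e+01, -2.10479520e-04,
        4.18774463e-03, -1.16462087e-05]), 'eef_pos': array([215.74898672, 478.3018792 , 211.02719974]), 'ee_rot': array([-2.80753147e-04,  2.10337904e-01,  9.77628523e-01, -5.98667279e-04]), 'force': array([ 0.13933297,  0.48041926, -0.16607463]), 'wrist_torque': array([-0.01668002,  0.01661479,  0.00181392]), 'grip_force': 0.0, 'grip_width': 1.003714924777081}
scene 465.60174578649054 276.620703705052 213.17628312013085 [1295.62506746 -137.25199433 1069.66817039] [[ 0.28283334  0.95915813 -0.00458097]
 [ 0.75855923 -0.22659925 -0.61093426]
 [-0.58702061  0.16931764 -0.79166808]]
top 456.8280690797605 278.023277858508 210.19508155219344 [ 332.87740986   72.68817622 1364.25489217] [[ 0.02499928 -0.99958193  0.01452576]
 [-0.98333602 -0.02720508 -0.17975023]
 [ 0.18007026 -0.00979007 -0.98360503]]
```

View pics/scene0.png

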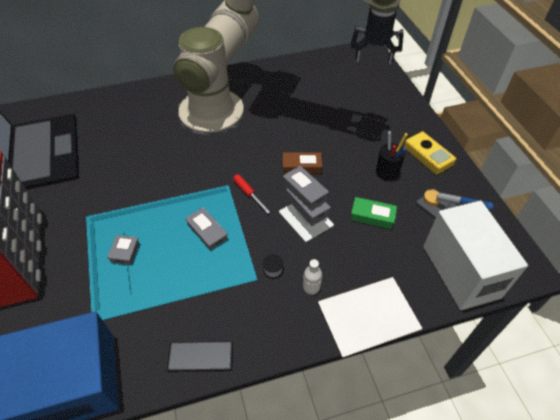

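View pics/top0.png

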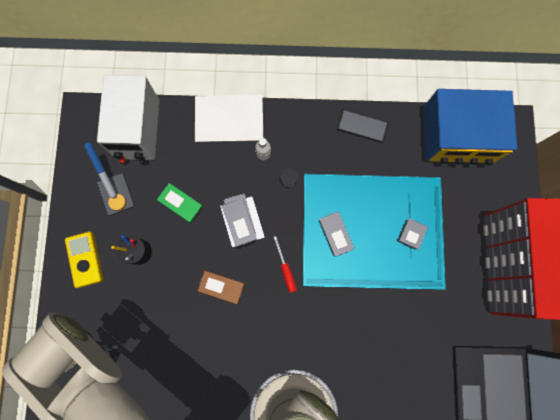

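The column is at scene (305,195) / top (240,222). There are two grey cases on the mat: the long one at scene (207,228) / top (337,234), and a nearly square one at scene (123,248) / top (413,234). The long one fits flat_case. The brown case (302,162) and the green case (374,212) are decoys. I'll confirm with an enlarged crop.

```bash
python3 - <<'E'
import cv2,numpy as np
s=cv2.imread("pics/scene0.png");t=cv2.imread("pics/top0.png")
def cr(i,x,y,w=66,h=50):return cv2.resize(i[y:y+h*1,x:x+w],None,fx=6,fy=6,interpolation=cv2.INTER_CUBIC)
a=np.hstack([cr(s,274,160),cr(t,208,188)]);
s2=np.hstack([cr(s,174,202),cr(t,304,208)])
cv2.imwrite("pics/crop0.png",np.vstack([a,s2]))
E
```

```text
(no output)
```

View pics/crop0.png

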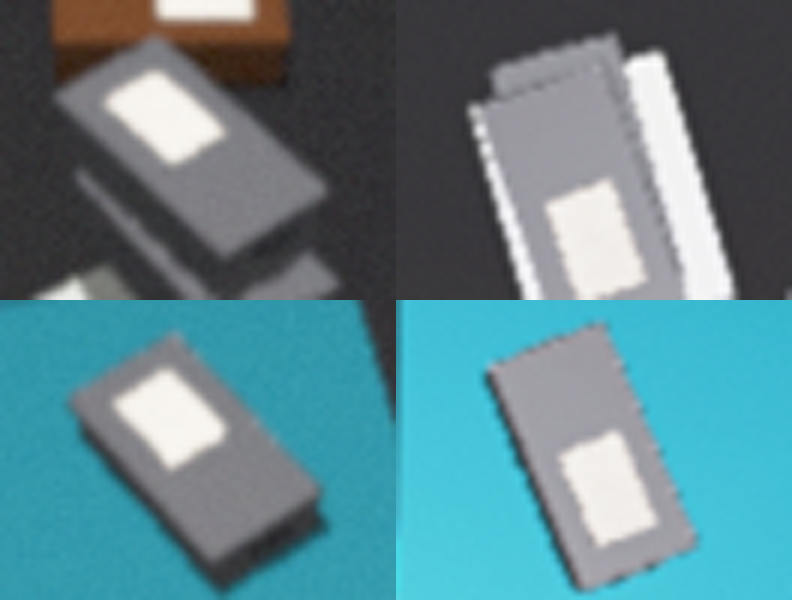

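```bash
cat > h.py <<'E'
import cv2,numpy as np,pickle
from scipy.optimize import least_squares
def P(c,X):
    return cv2.projectPoints(np.asarray(X,float).reshape(-1,3),np.array(c["rvec"],float),np.array(c["tvec"],float),np.array([[c["fx"],0,c["cx"]],[0,c["fy"],c["cy"]],[0,0,1.]]),None)[0].reshape(-1,2)
def rect(p,L=120,W=62,h=0):
    x,y,z,a=p;R=np.array([[np.cos(a),-np.sin(a)],[np.sin(a),np.cos(a)]])
    q=np.array([[L,W],[L,-W],[-L,-W],[-L,W]])/2@R.T+[x,y]
    return np.c_[q,np.full(4,z-h)]
def fit(obs,p0,L=120,W=62):
    # obs: list of (cam, [px]); each px assigned to nearest corner
    def res(p):
        r=[]
        for c,pts in obs:
            m=P(c,rect(p,L,W))
            for q in pts:
                d=m-q;r.append(d[np.argmin((d**2).sum(1))])
        return np.ravel(r)
    s=least_squares(res,p0,x_scale=[10,10,10,.1],loss="soft_l1");return s.x,res(s.x).reshape(-1,2)
def ray(c,uv,z):
    R=cv2.Rodrigues(np.array(c["rvec"],float))[0];o=-R.T@c["tvec"]
    d=R.T@[(uv[0]-c["cx"])/c["fx"],(uv[1]-c["cy"])/c["fy"],1];return o+d*(z-o[2])/d[2]
def C(l,o,f=6):return [((x+.5)/f-.5+o[0],(y+.5)/f-.5+o[1]) for x,y in l]
def wire(img,c,p,h,o,f,col):
    for hh in(0,h):
        q=((P(c,rect(p,h=hh))-o+.5)*f-.5)
        cv2.polylines(img,[np.round(q*8).astype(int)],True,col,1,cv2.LINE_AA,3)
def crop(c,o,w,h,f):
    i=c["image"][o[1]:o[1]+h,o[0]:o[0]+w,::-1];return cv2.resize(np.ascontiguousarray(i),None,fx=f,fy=f,interpolation=cv2.INTER_CUBIC)
E
cat > a.py <<'E'
from h import *
s=pickle.load(open("pics/scene0.pkl","rb"));t=pickle.load(open("pics/top0.pkl","rb"))
for n,u,z in(("flat",(337,234),34),("col",(240,222),132)):print(n,ray(t,u,z))
f,r=fit([(s,C([(175,32),(72,102),(322,190),(218,260)],(174,202))),(t,C([(206,22),(92,70),(300,245),(184,290)],(304,208)))],[*ray(t,(337,234),34),.4]);print("flat",f.round(2),abs(r).max())
k,r=fit([(s,C([(158,38),(57,97),(328,190),(222,257)],(274,160))),(t,C([(89,105),(204,65)],(208,188)))],[*ray(t,(240,222),132),.3]);print("crook",k.round(2),abs(r).max())
b,r=fit([(s,C([(78,172),(340,287)],(274,160))),(t,C([(96,75),(222,35)],(208,188)))],[*ray(t,(240,222),96),.3]);print("bot",b.round(2),abs(r).max(),r)
o1=(270,155);o2=(206,186);A=crop(s,o1,66,90,6);B=crop(t,o2,66,90,6)
A0=A.copy()
for I,c,o in((A,s,o1),(B,t,o2)):
    wire(I,c,k,36,o,6,(0,255,0));wire(I,c,b,46,o,6,(0,0,255))
cv2.imwrite("pics/ov1.png",np.hstack([A,B]))
E
python3 a.py
```

```text
flat [ 510.12487014 -115.56178053   34.        ]
col [522.89668622 163.23415412 132.        ]
flat [ 5.1153e+02 -1.1356e+02  3.1060e+01  4.1000e-01] 0.9929814391336436
crook [5.2302e+02 1.6608e+02 1.2832e+02 3.7000e-01] 1.162330785086084
bot [5.4374e+02 1.6892e+02 9.1550e+01 2.9000e-01] 0.5971085108130012 [[-0.2538825   0.15795505]
 [ 0.18799539 -0.1349899 ]
 [-0.11999327 -0.59171735]
 [ 0.05910347  0.59710851]]
```

View pics/ov1.png

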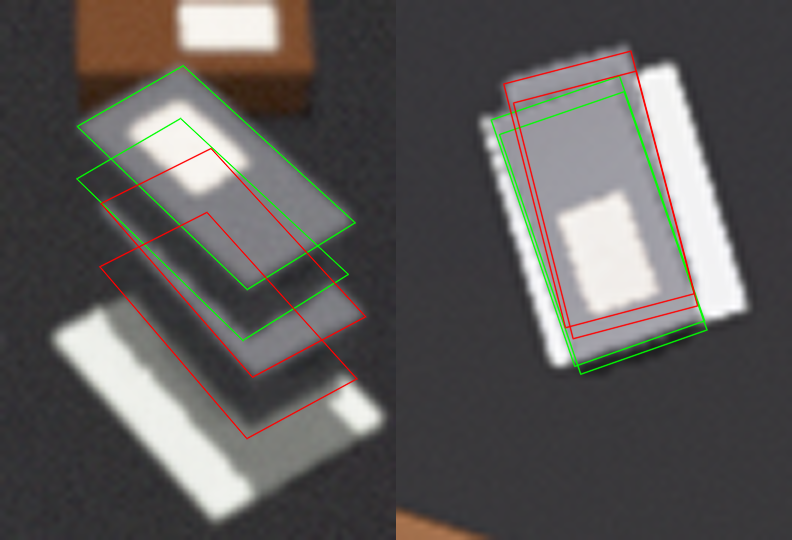

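The crop confirms it: the flat case is long (a 120x62 footprint fits it) and the column reads well, with the crooked case sitting about 20 mm short along −x. All heights come out 3–4 mm low, which is a calibration bias. I'll refit with the heights fixed and a shared pixel offset per camera.

```bash
cat > b.py <<'E'
from h import *
s=pickle.load(open("pics/scene0.pkl","rb"));t=pickle.load(open("pics/top0.pkl","rb"))
O={"flat":(34,[(s,C([(175,32),(72,102),(322,190),(218,260)],(174,202))),(t,C([(206,22),(92,70),(300,245),(184,290)],(304,208)))],[511,-113,.4]),
"crook":(132,[(s,C([(183,67),(78,127),(355,222),(248,289)],(270,155))),(t,C([(88,118),(217,76),(309,318),(180,362)],(206,186)))],[523,164,.37]),
"bot":(96,[(s,C([(102,204),(364,315),(252,376)],(270,155))),(t,C([(104,83),(235,47)],(206,186)))],[543,169,.29])}
K=list(O)
def res(v,full=False):
    out=[]
    for i,k in enumerate(K):
        z,obs,_=O[k];x,y,a=v[4+3*i:7+3*i]*[100,100,1]
        for c,pts in obs:
            off=v[:2] if c is s else v[2:4]
            m=P(c,rect((x,y,z,a)))+off
            for q in pts:
                d=m-q;out.append(d[np.argmin((d**2).sum(1))])
    if full:return np.array(out)
    return np.r_[np.ravel(out),v[:4]*.5]
v0=np.r_[np.zeros(4),*[np.array(O[k][2])/[100,100,1] for k in K]]
r=least_squares(res,v0,loss="soft_l1");v=r.x
print("off",v[:4].round(2));[print(k,(v[4+3*i:7+3*i]*[100,100,1]).round(3)) for i,k in enumerate(K)]
print(res(v,True).round(1).tolist())
b=v[10:13]*[100,100,1];k=v[7:10]*[100,100,1];R=np.array([[np.cos(b[2]),np.sin(b[2])],[-np.sin(b[2]),np.cos(b[2])]]);print("rel",R@(k-b)[:2],k[2]-b[2])
E
python3 b.py
python3 -c "
from rig import *
from scipy.spatial.transform import Rotation as R
q=sense()['ee_rot'];m=R.from_quat([*q[1:],q[0]]).as_matrix();print(m.round(3))"
```

```text
off [-0.06  0.83 -0.14  0.01]
flat [ 5.11077e+02 -1.13260e+02  4.11000e-01]
crook [5.23459e+02 1.66406e+02 3.79000e-01]
bot [5.44040e+02 1.68676e+02 2.91000e-01]
[[0.4, 0.1], [-0.8, -0.4], [0.9, 0.1], [-0.5, 0.6], [-0.3, -0.1], [-0.5, -0.4], [0.3, 0.2], [0.2, 0.7], [-0.2, -0.3], [-0.2, 0.1], [0.3, -0.2], [0.3, -0.0], [0.5, 0.1], [0.3, -0.5], [-0.2, -0.2], [-0.3, 0.4], [-0.4, -0.3], [0.3, 0.1], [0.0, 0.0], [0.3, -0.3], [-0.3, 0.2]]
rel [-20.36859483   3.72237551] 0.08830456520259672
[[-0.912  0.411 -0.001]
 [ 0.411  0.912 -0.001]
 [ 0.    -0.001 -1.   ]]
```

```bash
python3 -m handwheel '[[[38,-39,0,0,0,5,1],[38,-39,0,0,0,5,1],[38,-39,0,0,0,5,1],[38,-39,0,0,0,5,1],[38,-39,0,0,0,5,1],[38,-39,0,0,0,5,1],[38,-39,0,0,0,5,1],[38,-39,0,0,0,5,1]]]' 20
cat > st.py <<'E'
from rig import *
from scipy.spatial.transform import Rotation as R
import numpy as np
s=sense();q=s['ee_rot'];m=R.from_quat([*q[1:],q[0]]).as_matrix();y=m[:,1]
print(s['time_s'],s['eef_pos'].round(1),"yaw of case x deg",np.degrees(np.arctan2(y[1],y[0]))%180-90,"tilt",m[:,2].round(3),"F",s['force'].round(1),s['grip_width'],s['grip_force'])
E
python3 st.py
```

```text
time_s: 1.1
eef_pos: [520.8, 165.1, 211.3]
ee_rot: [-0.0, -0.138, 0.99, 0.0]
force: [0.9, 0.1, 0.5]
grip_width: 0.999
grip_force: 0.0
1.1 [520.8 165.1 211.3] yaw of case x deg 15.871885534610684 tilt [-0.001  0.    -1.   ] F [0.9 0.1 0.5] 0.9993407845371032 0.0
```

```bash
python3 -m handwheel '[[[3,-2,0,0,0,1,1],[0,0,-20,0,0,0,1],[0,0,-20,0,0,0,1],[0,0,-20,0,0,0,1],[0,0,-10,0,0,0,1],[0,0,0,0,0,0,1],[0,0,0,0,0,0,1]]]'; python3 st.py; python3 - <<'E'
from h import *
from rig import capture
I=[]
for n,o in(("scene",(262,140)),("top",(190,170))):
    c=capture(n);I.append(crop(c,o,66,90,6))
cv2.imwrite("pics/p2.png",np.hstack(I))
E
```

```text
time_s: 1.98
eef_pos: [523.2, 164.8, 142.4]
ee_rot: [0.001, -0.145, 0.989, -0.0]
force: [0.1, 0.3, 0.2]
grip_width: 0.998
grip_force: 0.0
1.975 [523.2 164.8 142.4] yaw of case x deg 16.730108147590684 tilt [ 0.001  0.    -1.   ] F [0.1 0.3 0.2] 0.9980332487114036 0.0
```

View pics/p2.png

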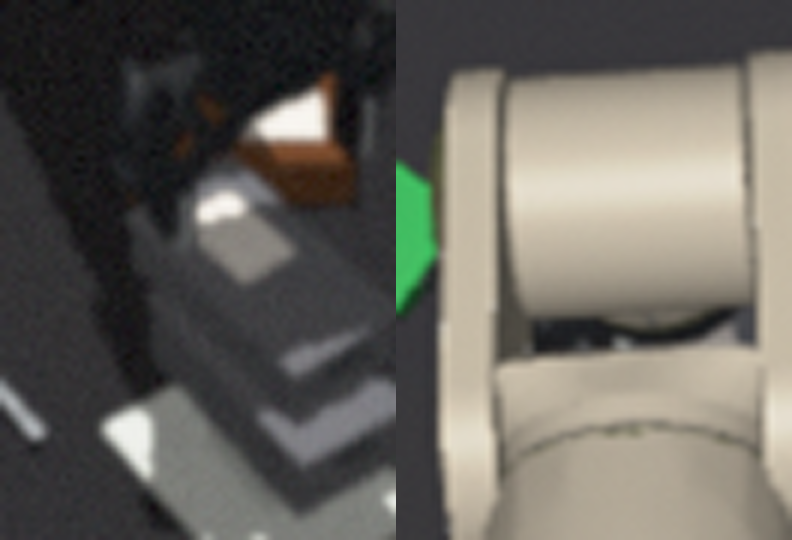

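The arm and shadow hide the case from the top view, but in the scene view the gripper stands over the column without touching it (fingers near crop (190,190)). I'll trim the position and descend around the upper case.

```bash
python3 -m handwheel '[[[1,-2,-6,0,0,0,1],[0,0,-10,0,0,0,1],[0,0,-10,0,0,0,1],[0,0,-10,0,0,0,1],[0,0,0,0,0,0,1],[0,0,0,0,0,0,1]]]'; python3 st.py
```

```text
time_s: 2.82
eef_pos: [524.1, 162.6, 105.8]
ee_rot: [0.0, -0.145, 0.989, -0.0]
force: [-1.2, 0.2, -0.1]
grip_width: 0.998
grip_force: 0.0
2.825 [524.1 162.6 105.8] yaw of case x deg 16.71926866938466 tilt [ 0.  0. -1.] F [-1.2  0.2 -0.1] 0.9975081180375681 0.0
```

Now I'll close gradually at 20 N.

```bash
python3 -m handwheel '[[[0,0,0,0,0,0,0.7],[0,0,0,0,0,0,0.6],[0,0,0,0,0,0,0.5],[0,0,0,0,0,0,0.4],[0,0,0,0,0,0,0.3],[0,0,0,0,0,0,0.2],[0,0,0,0,0,0,0.2],[0,0,0,0,0,0,0.2]]]' 20; python3 st.py
```

```text
time_s: 3.82
eef_pos: [525.6, 163.4, 109.0]
ee_rot: [0.003, -0.145, 0.989, 0.0]
force: [-3.6, 2.9, 21.9]
grip_width: 0.607
grip_force: 11.3
3.825 [525.6 163.4 109. ] yaw of case x deg 16.716594296666145 tilt [ 0.006  0.002 -1.   ] F [-3.6  2.9 21.9] 0.6065361976744731 11.338887840975076
```

```bash
python3 -m handwheel '[[[0,0,2,0,0,0,0.2],[0,0,0,0,0,0,0.2]]]'; python3 st.py;python3 - <<'E'
from h import *
from rig import capture
c=capture("scene");A=crop(c,(262,150),66,80,6)
c=capture("top");B=crop(c,(200,180),66,80,6)
cv2.imwrite("pics/p3.png",np.hstack([A,B]).astype(np.uint8)*1);
E
```

```text
time_s: 4.08
eef_pos: [524.9, 162.9, 109.0]
ee_rot: [0.002, -0.145, 0.989, 0.0]
force: [-0.6, 1.8, 10.4]
grip_width: 0.597
grip_force: 5.4
4.075 [524.9 162.9 109. ] yaw of case x deg 16.716165039922714 tilt [ 0.003  0.001 -1.   ] F [-0.6  1.8 10.4] 0.5974907044559379 5.403101964911912
```

View pics/p3.png

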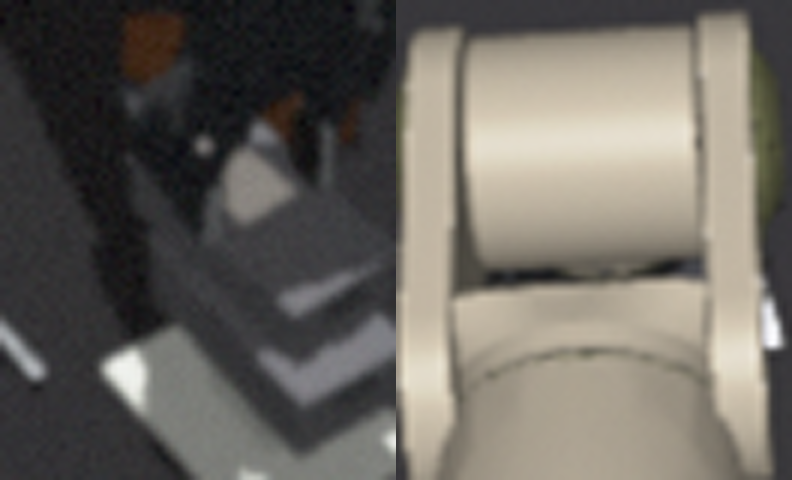

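```bash
for i in 1; do python3 -m handwheel '[[[0,0,0,0,0,0,0.6],[0,0,0,0,0,0,0.6],[0,0,0,0,0,0,0.6]]]' 20; python3 -m handwheel '[[[0,0,0,0,0,0,0.5],[0,0,0,0,0,0,0.5]]]';python3 -m handwheel '[[[0,0,0,0,0,0,0.4],[0,0,0,0,0,0,0.4]]]';python3 -m handwheel '[[[0,0,0,0,0,0,0.3],[0,0,0,0,0,0,0.3]]]'; done | grep -v rot
```

```text
time_s: 4.55
eef_pos: [523.7, 162.5, 107.2]
force: [-0.9, 0.1, -0.2]
grip_width: 0.797
grip_force: 0.0
time_s: 4.8
eef_pos: [523.9, 162.5, 107.5]
force: [-0.5, 0.9, 0.2]
grip_width: 0.747
grip_force: 0.0
time_s: 5.05
eef_pos: [523.9, 162.5, 107.6]
force: [0.2, -0.2, -0.0]
grip_width: 0.703
grip_force: 0.0
time_s: 5.3
eef_pos: [524.2, 162.8, 108.2]
force: [-1.7, 1.0, 5.2]
grip_width: 0.653
grip_force: 2.8
```

Contact starts at an opening of about 0.68, which is right for 62 mm. The upward force comes from the pads swinging forward, so the case is held. I'll relieve z and drag along the column's length by about 20 mm, to (543.5, 168.5).

```bash
python3 -m handwheel '[[[0,0,1,0,0,0,0.2],[0,0,0.5,0,0,0,0.2],[2.5,0.75,0,0,0,0,0.2],[2.5,0.75,0,0,0,0,0.2],[2.5,0.75,0,0,0,0,0.2],[2.5,0.75,0,0,0,0,0.2]]]' 20;python3 st.py;  python3 -m handwheel '[[[2.5,0.75,0,0,0,0,0.2],[2.5,0.75,0,0,0,0,0.2],[2.5,0.75,0,0,0,0,0.2],[2,0.6,0,0,0,0,0.2],[0,0,0,0,0,0,0.2],[0,0,0,0,0,0,0.2]]]' ; python3 st.py
```

```text
time_s: 6.05
eef_pos: [533.5, 165.4, 109.1]
ee_rot: [-0.001, -0.145, 0.989, -0.0]
force: [-4.4, -1.0, 5.6]
grip_width: 0.601
grip_force: 2.8
6.05 [533.5 165.4 109.1] yaw of case x deg 16.72679721319051 tilt [-0.002 -0.    -1.   ] F [-4.4 -1.   5.6] 0.6010155146923136 2.7593025648820912
time_s: 6.8
eef_pos: [543.3, 168.3, 109.1]
ee_rot: [-0.0, -0.145, 0.989, -0.0]
force: [-3.4, -1.4, 4.3]
grip_width: 0.601
grip_force: 2.4
6.8 [543.3 168.3 109.1] yaw of case x deg 16.72292783878723 tilt [-0.001 -0.    -1.   ] F [-3.4 -1.4  4.3] 0.600638381518729 2.366577386856079
```

```bash
python3 -m handwheel '[[[0,0,0,0,0,0,0.5],[0,0,0,0,0,0,1],[0,0,0,0,0,0,1],[0,0,10,0,0,0,1],[0,0,15,0,0,0,1],[0,0,25,0,0,0,1],[0,0,25,0,0,0,1],[0,0,0,0,0,0,1]]]' 20; python3 -m handwheel '[[[-4,-35,0,0,0,0.9,1],[-4,-35,0,0,0,0.9,1],[-4,-35,0,0,0,0.9,1],[-4,-35,0,0,0,0.8,1],[-4,-35,0,0,0,0.8,1],[-4,-35,0,0,0,0.8,1],[-4,-35,0,0,0,0.8,1],[-4,-35,0,0,0,0.8,1]]]';python3 st.py; python3 - <<'E'
from h import *
from rig import capture
I=[]
for n,o in(("scene",(270,150)),("top",(206,180))):
    c=capture(n);pickle.dump(c,open(f"pics/{n}1.pkl","wb"));I.append(crop(c,o,66,90,6))
cv2.imwrite("pics/p4.png",np.hstack(I))
E
```

```text
time_s: 7.8
eef_pos: [544.4, 168.5, 186.6]
ee_rot: [0.002, -0.145, 0.989, -0.0]
force: [-0.2, 0.4, -0.1]
grip_width: 1.003
grip_force: 0.0
time_s: 8.8
eef_pos: [510.9, -112.6, 183.5]
ee_rot: [-0.0, -0.203, 0.979, 0.0]
force: [-0.2, 0.3, 0.7]
grip_width: 0.996
grip_force: 0.0
8.8 [ 510.9 -112.6  183.5] yaw of case x deg 23.44418490382415 tilt [-0.001  0.    -1.   ] F [-0.2  0.3  0.7] 0.9961152082603856 0.0
```

View pics/p4.png

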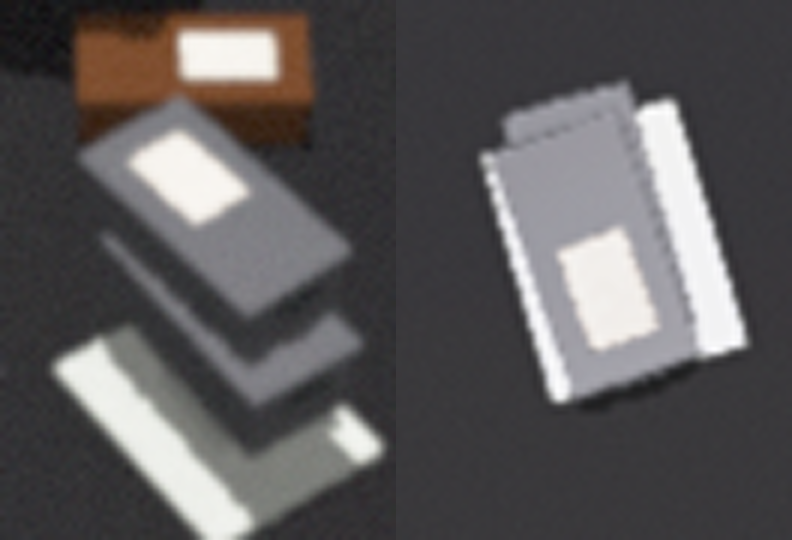

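The case slipped in the light grip and barely moved: its top corners in the scene crop are still at about (182,97), (80,157), (354,250), (247,317). The bottom case is unmoved. I'll refit, then push on the −x end face with the two fingers side by side. That is gentler, and it also squares the yaw.

```bash
cat > c.py <<'E'
from h import *
import sys
b=np.array([544.04,168.676,.291])
def go(name,corn,o,f=6,z=132,x0=(540,168,.3)):
    s=pickle.load(open(name,"rb"));pts=np.array(C(corn,o,f))-[-.06,.83]
    def res(v):
        m=P(s,rect((v[0],v[1],z,v[2])));return np.ravel([min((m-q),key=lambda d:d@d) for q in pts])
    r=least_squares(res,x0,x_scale=[10,10,.1]);k=r.x
    R=np.array([[np.cos(b[2]),np.sin(b[2])],[-np.sin(b[2]),np.cos(b[2])]]);print(k.round(3),"rel",(R@(k-b)[:2]).round(1),(k-b)[2].round(3),"res",abs(r.fun).max().round(2))
E
python3 - <<'E'
from c import *
go("pics/scene0.pkl",[(183,67),(78,127),(355,222),(248,289)],(270,155),x0=(523,166,.37))
go("pics/scene1.pkl",[(182,97),(80,157),(354,250),(247,317)],(270,150),x0=(523,166,.37))
t=pickle.load(open("pics/top0.pkl","rb"));print("brown top",ray(t,(220,287),36))
d=np.array([np.cos(.291),np.sin(.291)])
for a in(-105,-95,-71):print(a,(b[:2]+a*d).round(1))
E
```

```text
[5.23704e+02 1.66208e+02 3.69000e-01] rel [-20.2   3.5] 0.078 res 0.22
[5.23069e+02 1.66299e+02 3.69000e-01] rel [-20.8   3.7] 0.078 res 0.55
brown top [348.00839374 219.93727227  36.        ]
-105 [443.5 138.6]
-95 [453.  141.4]
-71 [476.  148.3]
```

```bash
python3 - <<'E'
from h import *
s=pickle.load(open("pics/scene0.pkl","rb"))
n=np.array([-np.sin(.291),np.cos(.291)])
for w in(-40,-28,0,28,40):
    p=np.array([524.9,162.9])+w*n
    for z in(105,132,160):print(w,z,((P(s,[*p,z])[0]-(262,150)+[-.06,.83]+.5)*6-.5).round(0))
E
python3 - <<'E'
import cv2
i=cv2.imread("pics/p3.png")[:,:396];i=cv2.convertScaleAbs(i,alpha=2.5,beta=10);cv2.imwrite("pics/p5.png",cv2.resize(i,None,fx=1.25,fy=1.25))
E
```

```text
-40 105 [181. 284.]
-40 132 [182. 245.]
-40 160 [184. 203.]
-28 105 [203. 273.]
-28 132 [205. 234.]
-28 160 [206. 192.]
0 105 [254. 247.]
0 132 [256. 208.]
0 160 [259. 165.]
28 105 [304. 221.]
28 132 [307. 182.]
28 160 [311. 139.]
40 105 [325. 210.]
40 132 [329. 171.]
40 160 [333. 128.]
```

View pics/p5.png

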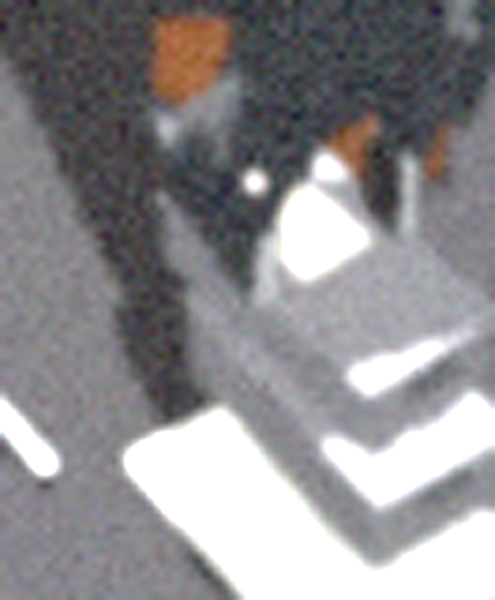

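The left finger tip in that crop shows near (260,305), which is about level with the case's top edge. I need to know where the tips really are relative to the TCP, so I'll measure them from the saved hover pictures, with the gripper over the mat at z 183.5.

```bash
python3 - <<'E'
from h import *
s0=pickle.load(open("pics/scene0.pkl","rb"));s=pickle.load(open("pics/scene1.pkl","rb"))
off=np.array([-.06,.83]);a=np.radians(23.44);n=np.array([-np.sin(a),np.cos(a)]);d=np.array([np.cos(a),np.sin(a)])
T=np.array([510.9,-112.6])
for w in(-57,-42.5,42.5,57):
    print(w,[(z,(P(s,[*(T+w*n),z])[0]+off).round(1).tolist()) for z in(175,188,200)])
im=s["image"].astype(int);im0=s0["image"].astype(int)
for y in range(130,235,2):
    print(y,"".join("T" if (p[2]-p[0]>50) else "#" if p.sum()<110 else "+" if p.sum()<250 else "o" if p.sum()<420 else "W" for p in im[y,165:265]))
E
```

```text
-57 [(175, [180.3, 203.8]), (188, [179.4, 200.5]), (200, [178.6, 197.3])]
-42.5 [(175, [185.2, 200.9]), (188, [184.4, 197.5]), (200, [183.6, 194.4])]
42.5 [(175, [213.3, 184.3]), (188, [212.7, 180.9]), (200, [212.2, 177.7])]
57 [(175, [218.0, 181.6]), (188, [217.4, 178.2]), (200, [216.9, 175.0])]
130 ++++++ooooooo+ooooooooooooooooo++++++++oWWWWWWWWWWWooooo++++++++++++++++++++++++++++++++++++++++++++
132 ++++++++++oooooooooooooooooo+++++++++##+++++++++++++++++++++++++#+++++++++++++++++++++++++++++++++++
134 +++++++++++++++++++++++++++++++++++++###++++++++++++++++++++++######################++++++++++++++++
136 ++++++##++++++++++++++++++++++++o+++#####+++++++++++++++++++########################################
138 +++++++###+++++++++++++++oooooo+++#######+++++oooo++++++++##########################################
140 ++++++#####++++ooooooooooo+++++##########++++ooo++++##+++###########################################
142 +++++++##########+++++++++################++++++######+++###########################################
144 ++++++++###################################++++++######+#######
[... 4062 characters left out ...]
oooooooooooooooo++++++TTTTTTTTTTTTTTTTTTTTTT+###++++++++++++++++++++++
224 TTTTTTTTTTTTTTTTTTTTTTT++o++++++ooooooooooooooo++++++++TTTTTTTTTTTTTTTTTTTT+##++++++++++++++++++++++
226 TTTTTTTTTTTTTTTTTTTTTTTT++++++++++ooooooooooo++++++++++++TTTTTTTTTTTTTTTTTTT+#++++++++++++++++++++++
228 TTTTTTTTTTTTTTTTTTTTTTTTTT+++++++++oooooo++++++++++++++++++TTTTTTTTTTTTTTTTT++++++++++++++++++++++++
230 TTTTTTTTTTTTTTTTTTTTTTTTTTTT+++++++++++++++++++++++++++++++++TTTTTTTTTTTTTTTT+++++++++++++++++++++++
232 TTTTTTTTTTTTTTTTTTTTTTTTTTTTT++++++++++++++++++++++++++++++++++TTTTTTTTTTTTTT+++++++++++++++++++++++
234 TTTTTTTTTTTTTTTTTTTTTTTTTTTTTTT++++++++++++++++++++++++++++++++TTTTTTTTTTTTTTT++++++++++++++++++++++
```

In both scene pictures the open tips (left about (178,189), right about (213,172)) sit roughly 25–30 mm higher than the reported TCP height and tip offset imply. x and y agree. The earlier contact confirms it: at reported z 109 the tips rested on the case's top (z about 132) and slid on it, so the case was never gripped. The working rule is that at about 62 mm opening the tip is at reported z + 23. I'll go back and grip properly, with tips at about z 105, which is reported z 82.

```bash
python3 -m handwheel '[[[1.7,34.5,0,0,0,-0.8,1],[1.7,34.5,0,0,0,-0.8,1],[1.7,34.5,0,0,0,-0.8,1],[1.7,34.5,0,0,0,-0.8,1],[1.7,34.5,0,0,0,-0.8,1],[1.7,34.5,0,0,0,-0.9,1],[1.7,34.5,0,0,0,-0.9,1],[1.7,34.5,0,0,0,-0.9,1]]]' >/dev/null; python3 -m handwheel '[[[0,0,-15,0,0,0,1],[0,0,-15,0,0,0,1],[0,0,-15,0,0,0,1],[0,0,-15,0,0,0,1],[0,0,0,0,0,0,1],[0,0,0,0,0,0,1]]]' >/dev/null; python3 st.py
```

```text
10.65 [525.3 164.3 124.5] yaw of case x deg 16.70301652770351 tilt [ 0.001  0.    -1.   ] F [0.7 0.1 0.7] 0.997884520149243 0.0
```

```bash
python3 -m handwheel '[[[-0.8,-1.5,-6,0,0,0,1],[0,0,-8,0,0,0,1],[0,0,-8,0,0,0,1],[0,0,0,0,0,0,1]]]' >/dev/null; python3 st.py;python3 -m handwheel '[[[0,0,-7,0,0,0,1],[0,0,-7,0,0,0,1],[0,0,-6,0,0,0,1],[0,0,0,0,0,0,1],[0,0,0,0,0,0,1]]]' >/dev/null; python3 st.py; python3 -m handwheel '[[[0,0,0,0,0,0,0.6],[0,0,0,0,0,0,0.5],[0,0,0,0,0,0,0.45],[0,0,0,0,0,0,0.4],[0,0,0,0,0,0,0.4]]]' 20 >/dev/null; python3 st.py
```

```text
11.15 [523.8 162.9 101.3] yaw of case x deg 16.71669483451187 tilt [-0.001 -0.    -1.   ] F [ 1.  -0.  -0.4] 0.9949338455022395 0.0
11.775 [524.3 162.9  82.2] yaw of case x deg 16.719681588008413 tilt [ 0.  0. -1.] F [-0.1  0.  -0.4] 1.0021790160017126 0.0
12.4 [524.3 163.2  82.7] yaw of case x deg 16.729122411965818 tilt [ 0.001  0.001 -1.   ] F [-2.4  2.2  5.3] 0.7419039103894249 21.463966104201972
```

The fingers now block at 0.74 with 21 N, so this is a real grip on the case. Next I'll relieve z a little and drag.

```bash
python3 -m handwheel '[[[0,0,0.5,0,0,0,0.4],[1.5,0.45,0,0,0,0,0.4],[1.5,0.45,0,0,0,0,0.4],[1.5,0.45,0,0,0,0,0.4],[0,0,0,0,0,0,0.4]]]' >/dev/null; python3 st.py
```

```text
13.025 [528.5 163.9  82.7] yaw of case x deg 16.72231671126761 tilt [-0.001 -0.001 -1.   ] F [-4.  -0.8  5.7] 0.7374099104635952 22.142349807545543
```

```bash
python3 -m handwheel '[[[1.5,0.45,0.5,0,0,0,0.4],[2,0.6,0,0,0,0,0.4],[2,0.6,0,0,0,0,0.4],[2,0.6,0,0,0,0,0.4],[2,0.6,0,0,0,0,0.4],[2,0.6,0,0,0,0,0.4],[2,0.6,0,0,0,0,0.4],[1.3,0.4,0,0,0,0,0.4]]]' >/dev/null; python3 st.py; python3 -m handwheel '[[[0,0,0,0,0,0,0.4],[0,0,0,0,0,0,0.5],[0,0,0,0,0,0,0.7],[0,0,0,0,0,0,1],[0,0,0,0,0,0,1],[0,0,0,0,0,0,1]]]' >/dev/null; python3 st.py
```

```text
14.025 [543.7 168.7  83.1] yaw of case x deg 16.719778720038747 tilt [ 0.  0. -1.] F [-0.1 -0.1 -2.3] 0.7428075507228586 22.042733542621136
14.775 [543.5 168.7  83.1] yaw of case x deg 16.718956737545255 tilt [ 0.  0. -1.] F [ 0.3  0.2 -0.1] 1.000674234095039 0.0
```

```bash
python3 -m handwheel '[[[0,0,10,0,0,0,1],[0,0,20,0,0,0,1],[0,0,25,0,0,0,1],[0,0,25,0,0,0,1],[0,0,20,0,0,0,1],[0,0,0,0,0,0,1]]]' >/dev/null; python3 -m handwheel '[[[-4,-35,0,0,0,0.9,1],[-4,-35,0,0,0,0.9,1],[-4,-35,0,0,0,0.9,1],[-4,-35,0,0,0,0.8,1],[-4,-35,0,0,0,0.8,1],[-4,-35,0,0,0,0.8,1],[-4,-35,0,0,0,0.8,1],[-4,-35,0,0,0,0.9,1]]]'>/dev/null;python3 -m handwheel '[[[0,0,0,0,0,0,1]]]' >/dev/null;python3 st.py; python3 - <<'E'
from h import *
from rig import capture
I=[]
for n,o in(("scene",(270,150)),("top",(206,180))):
    c=capture(n);pickle.dump(c,open(f"pics/{n}2.pkl","wb"));I.append(crop(c,o,66,90,6))
cv2.imwrite("pics/p6.png",np.hstack(I))
E
```

```text
16.65 [ 510.9 -112.9  182.2] yaw of case x deg 23.35498777378602 tilt [-0.001  0.    -1.   ] F [-0.4  0.4 -0.2] 0.9984971546057757 0.0
```

View pics/p6.png

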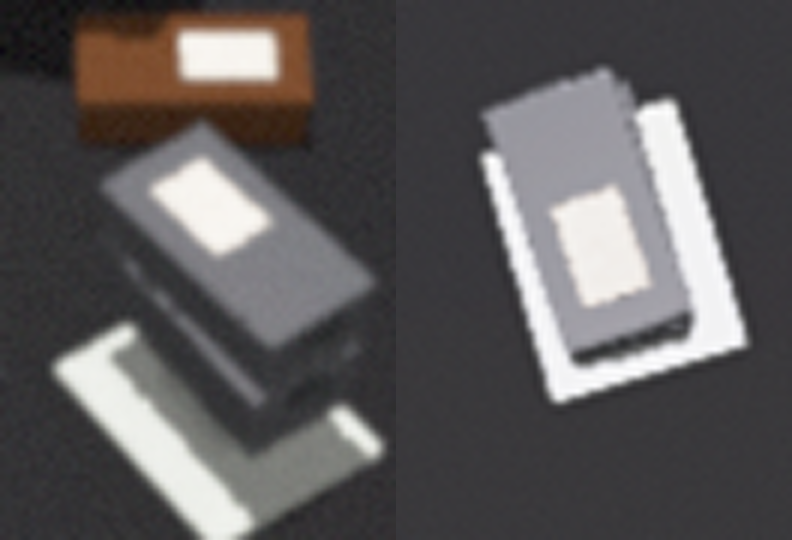

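```bash
python3 - <<'E'
from c import *
go("pics/scene2.pkl",[(204,120),(100,187),(375,283),(270,350)],(270,150),x0=(543,168,.3))
go("pics/scene0.pkl",[(102,204),(364,315),(252,376)],(270,155),z=96,x0=(543,168,.3))
t=pickle.load(open("pics/top2.pkl","rb"))
# top-view check: predicted crooked/bottom top corners in crop coordinates
for z,p in((132,b),(96,b)):print(((P(t,rect((*b[:2],z,b[2])))-(206,180)+[-.14,.01]+.5)*6-.5+[396,0]).round(0).tolist())
E
```

```text
[5.42413e+02 1.69809e+02 3.62000e-01] rel [-1.2  1.6] 0.071 res 0.55
[5.44224e+02 1.68750e+02 2.87000e-01] rel [0.2 0. ] -0.004 res 0.3
[[494.0, 101.0], [625.0, 67.0], [691.0, 317.0], [558.0, 352.0]]
[[502.0, 117.0], [629.0, 84.0], [694.0, 327.0], [564.0, 362.0]]
```

The case is now centred (x −1.2, y +1.6 mm), but it is still turned by about 0.07–0.09 rad: in the top crop its left edge runs (484,117) to (572,350). The reading and the actual case yaw differ by about 4°. I'll re-grip it as it lies and turn it by −4.3° in the grip.

```bash
python3 -m handwheel '[[[4,35.2,0,0,0,-0.8,1],[4,35.2,0,0,0,-0.8,1],[4,35.2,0,0,0,-0.8,1],[4,35.2,0,0,0,-0.8,1],[4,35.2,0,0,0,-0.8,1],[4,35.2,0,0,0,-0.9,1],[4,35.2,0,0,0,-0.9,1],[4,35.2,0,0,0,-0.9,1]]]' >/dev/null; python3 -m handwheel '[[[0,0,-20,0,0,0,1],[0,0,-20,0,0,0,1],[0,0,-20,0,0,0,1],[0,0,0,0,0,0,1],[0,0,0,0,0,0,1]]]' >/dev/null; python3 st.py
```

```text
18.375 [543.6 170.9 123.9] yaw of case x deg 16.85794163759617 tilt [ 0.001  0.    -1.   ] F [0.6 0.3 0.7] 0.9986848993510388 0.0
```

```bash
python3 -m handwheel '[[[-1,-1.5,-10,0,0,0,1],[0,0,-10,0,0,0,1],[0,0,-10,0,0,0,1],[0,0,-11,0,0,0,1],[0,0,0,0,0,0,1],[0,0,0,0,0,0,1]]]' >/dev/null; python3 st.py;  python3 -m handwheel '[[[0,0,0,0,0,0,0.6],[0,0,0,0,0,0,0.5],[0,0,0.3,0,0,0,0.4],[0,0,0.3,0,0,0,0.3],[0,0,0.3,0,0,0,0.3]]]' 30 >/dev/null; python3 st.py; python3 -m handwheel '[[[0.3,-0.2,0,0,0,-0.9,0.3],[0.3,-0.2,0,0,0,-0.9,0.3],[0.3,-0.2,0,0,0,-0.9,0.3],[0.3,-0.2,0,0,0,-0.9,0.3],[0,0,0,0,0,-0.7,0.3],[0,0,0,0,0,0,0.3]]]'>/dev/null; python3 st.py
```

```text
19.125 [542.7 168.8  82.3] yaw of case x deg 16.816830127905277 tilt [ 0.  0. -1.] F [ 0.4 -0.6  0.3] 0.9961549885606871 0.0
19.75 [542.5 168.8  82.9] yaw of case x deg 16.812499324482744 tilt [-0.  0. -1.] F [ 1.4 -0.2 -1. ] 0.7311986434291715 32.591830235905945
20.5 [543.7 168.   82.9] yaw of case x deg 12.500613446256978 tilt [-0. -0. -1.] F [-0.1 -0.4 -1.6] 0.7342546573734415 32.48422797303647
```

```bash
python3 -m handwheel '[[[0,0,0,0,0,0,0.5],[0,0,0,0,0,0,0.8],[0,0,0,0,0,0,1],[0,0,0,0,0,0,1]]]' 20 >/dev/null; python3 -m handwheel '[[[0,0,10,0,0,0,1],[0,0,20,0,0,0,1],[0,0,25,0,0,0,1],[0,0,25,0,0,0,1],[0,0,20,0,0,0,1],[0,0,0,0,0,0,1]]]' >/dev/null; python3 -m handwheel '[[[-4,-35,0,0,0,0.9,1],[-4,-35,0,0,0,0.9,1],[-4,-35,0,0,0,0.9,1],[-4,-35,0,0,0,0.8,1],[-4,-35,0,0,0,0.8,1],[-4,-35,0,0,0,0.8,1],[-4,-35,0,0,0,0.8,1],[-4,-35,0,0,0,0.9,1]]]'>/dev/null;python3 -m handwheel '[[[0,0,0,0,0,0,1]]]' >/dev/null;python3 st.py; cat > seg.py <<'E'
from h import *
def top(c,seed,z,p0,off,lo,hi,dbg=""):
    hsv=cv2.cvtColor(c["image"],cv2.COLOR_RGB2HSV);g=c["image"].astype(int)
    big=cv2.resize(c["image"],None,fx=4,fy=4,interpolation=cv2.INTER_CUBIC).astype(int);v=big.sum(2)/3;sat=big.max(2)-big.min(2)
    m=((v>lo)&(sat<40)).astype(np.uint8);m=cv2.morphologyEx(m,cv2.MORPH_OPEN,np.ones((9,9)))
    n,l,st,_=cv2.connectedComponentsWithStats(m,connectivity=4);i=l[int(seed[1]*4),int(seed[0]*4)]
    M=(l==i).astype(np.uint8);rr=cv2.minAreaRect(np.argwhere(M)[:,::-1].astype(np.float32))
    cnt=max(cv2.findContours(M,cv2.RETR_EXTERNAL,cv2.CHAIN_APPROX_NONE)[0],key=len);hull=cv2.convexHull(cnt)
    for e in np.arange(.02,.2,.005):
        q=cv2.approxPolyDP(hull,e*cv2.arcLength(hull,True)/2,True)[:,0]
        if len(q)<=4:break
    # fit lines to contour parts between corners for subpixel corners
    cn=cnt[:,0].astype(float);L=[]
    for k in range(4):
        a,b=q[k].astype(float),q[(k+1)%4].astype(float);d=(b-a);n_=np.hypot(*d);d/=n_;t=(cn-a)@d;e=abs((cn-a)@[-d[1],d[0]])
        s_=cn[(t>.12*n_)&(t<.88*n_)&(e<6)].astype(np.float32);vx,vy,x0,y0=cv2.fitLine(s_,cv2.DIST_HUBER,0,.01,.01).ravel();L.append((vx,vy,x0,y0))
    K=[]
    for k in range(4):
        A=L[k-1];B=L[k];s=np.linalg.solve([[A[0],-B[0]],[A[1],-B[1]]],[B[2]-A[2],B[3]-A[3]]);K.append((A[2]+s[0]*A[0],A[3]+s[0]*A[1]))
    pts=(np.array(K)+.5)/4-.5
    def res(w):
        mm=P(c,rect((w[0],w[1],z,w[2])))+off;return np.ravel([min((mm-u),key=lambda d:d@d) for u in pts])
    r=least_squares(res,p0,x_scale=[10,10,.1]);print(dbg,r.x.round(3),"maxres",abs(r.fun).max().round(2),"n",int(M.sum()/16));return r.x
S=(-.06,.83)
E
python3 - <<'E'
from seg import *
from rig import capture
c=capture("scene");pickle.dump(c,open("pics/scene3.pkl","wb"));t=capture("top");pickle.dump(t,open("pics/top3.pkl","wb"))
for lo in(60,75):
    for n,z,p0,nm in((0,34,(511,-113,.41),"flat"),(0,132,(523,166,.37),"crook"),(1,132,(523,166,.37),"crook"),(2,132,(543,169,.3),"crook"),(3,132,(543,169,.3),"crook")):
        c=pickle.load(open(f"pics/scene{n}.pkl","rb"));u=P(c,[*p0[:2],z])[0]+S
        try:top(c,u,z,p0,S,lo,255,f"{nm}{n} lo{lo}")
        except Exception as e:print(nm,n,lo,"fail",e)
E
```

```text
22.875 [ 511.1 -113.6  182.2] yaw of case x deg 19.152990422987003 tilt [-0.001  0.    -1.   ] F [-0.2  0.9  0.3] 1.0036807972065889 0.0
flat 0 60 fail OpenCV(4.12.0) /io/opencv/modules/imgproc/src/linefit.cpp:50: error: (-215:Assertion failed) count > 0 in function 'fitLine2D_wods'

crook0 lo60 [5.23004e+02 1.65789e+02 3.76000e-01] maxres 1.7 n 895
crook1 lo60 [5.23142e+02 1.65655e+02 3.74000e-01] maxres 1.72 n 895
crook2 lo60 [5.42697e+02 1.69808e+02 3.60000e-01] maxres 1.71 n 923
crook3 lo60 [5.43609e+02 1.69102e+02 2.96000e-01] maxres 1.39 n 925
flat0 lo75 [ 5.11837e+02 -1.15271e+02  4.02000e-01] maxres 0.16 n 791
crook0 lo75 [5.22488e+02 1.65934e+02 3.74000e-01] maxres 0.63 n 832
crook1 lo75 [5.22583e+02 1.65722e+02 3.76000e-01] maxres 0.65 n 833
crook2 lo75 [5.42430e+02 1.69707e+02 3.67000e-01] maxres 0.8 n 854
crook3 lo75 [5.43270e+02 1.69075e+02 2.95000e-01] maxres 0.6 n 856
```

The segmentation fit works (residuals 0.6 px or less). The crooked case is now at (543.3, 169.1, 0.295 rad) against the bottom case at (544.1, 168.7, 0.289), so it is square. This also shows the gripper's true yaw is the reading + 4.4°, so the flat case (0.405 rad = 23.2°) needs a reading of about 18.8°. Descending on it.

```bash
python3 -m handwheel '[[[0.4,-1,-20,0,0,-0.3,1],[0,0,-20,0,0,0,1],[0,0,-20,0,0,0,1],[0,0,-20,0,0,0,1],[0,0,-20,0,0,0,1],[0,0,-20,0,0,0,1],[0,0,-20,0,0,0,1],[0,0,-20,0,0,0,1]]]' >/dev/null;python3 -m handwheel '[[[0,0,0,0,0,0,1],[0,0,0,0,0,0,1]]]' >/dev/null; python3 st.py; python3 -m handwheel '[[[0,0,-6,0,0,0,1],[0,0,-6,0,0,0,1],[0,0,-6,0,0,0,1],[0,0,-4,0,0,0,1],[0,0,0,0,0,0,1]]]' >/dev/null; python3 st.py
```

```text
24.225 [ 512.5 -112.6   23.7] yaw of case x deg 19.062781850892975 tilt [ 0.001 -0.    -1.   ] F [ 0.  -0.1  0.3] 0.9988867627801488 0.0
24.85 [ 512.  -112.9    0.7] yaw of case x deg 19.012797340143223 tilt [-0.001  0.    -1.   ] F [-0.7  0.3  0.7] 0.9952123225974441 0.0
```

```bash
python3 -m handwheel '[[[-0.3,-1.5,-3,0,0,0,1],[0,0,-3,0,0,0,1],[0,0,-3,0,0,0,1],[0,0,0,0,0,0,1],[0,0,0,0,0,0,1]]]' >/dev/null; python3 st.py; python3 -m handwheel '[[[0,0,0,0,0,0,0.6],[0,0,0,0,0,0,0.5],[0,0,0,0,0,0,0.4],[0,0,0,0,0,0,0.3],[0,0,0,0,0,0,0.2],[0,0,0,0,0,0,0.2]]]' 30 >/dev/null; python3 st.py
```

```text
25.475 [ 511.9 -114.5   -8. ] yaw of case x deg 19.023521840046612 tilt [ 0. -0. -1.] F [-0.  -0.1 -0.4] 1.0036551544861732 0.0
26.225 [ 512.1 -114.8   -7.4] yaw of case x deg 19.035904271089947 tilt [ 0.001 -0.001 -1.   ] F [-1.4 -0.9  5.1] 0.7242500694107082 31.847848990000784
```

Gripped: blocked at 0.72 with 32 N. Now a short lift to check that it holds.

```bash
python3 -m handwheel '[[[0,0,5,0,0,0,0.2],[0,0,10,0,0,0,0.2],[0,0,20,0,0,0,0.2],[0,0,25,0,0,0,0.2],[0,0,25,0,0,0,0.2],[0,0,25,0,0,0,0.2],[0,0,25,0,0,0,0.2],[0,0,25,0,0,0,0.2]]]' >/dev/null; python3 -m handwheel '[[[0,0,20,0,0,0,0.2],[0,0,0,0,0,0,0.2]]]' >/dev/null; python3 st.py; python3 - <<'E'
from seg import *
from rig import capture
c=capture("scene");pickle.dump(c,open("pics/scene4.pkl","wb"))
im=cv2.resize(c["image"][100:290,130:380,::-1],None,fx=3,fy=3,interpolation=cv2.INTER_CUBIC);im=cv2.convertScaleAbs(im,alpha=1.4,beta=10)
cv2.imwrite("pics/p7.png",im)
E
```

```text
27.475 [ 512.3 -114.6  173.4] yaw of case x deg 19.022481177780435 tilt [ 0.003 -0.001 -1.   ] F [ 0.7  0.1 -2.3] 0.7274824480371233 32.97797525301576
```

View pics/p7.png

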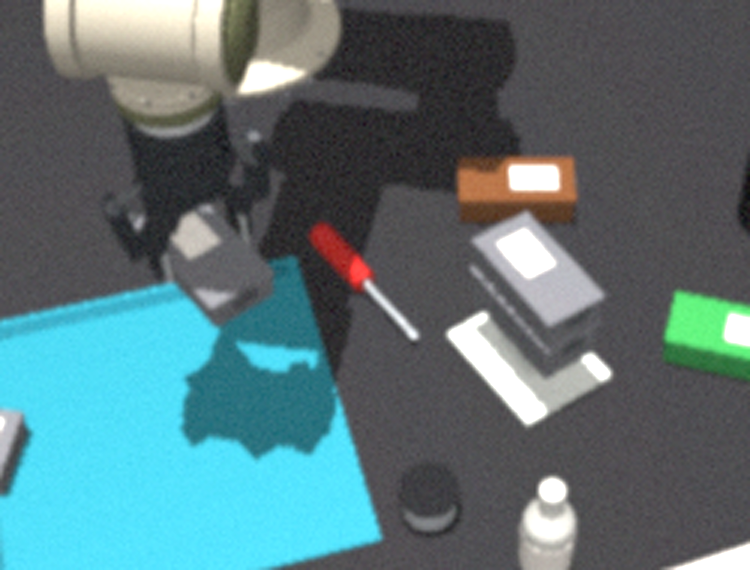

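The flat case is held level between the fingers at (215,265) in the picture, and the column is square at (540,275). The case's underside is at reported z + 11.4, so it seats at z about 120.6. The target is reading (543.7, 168.0) with yaw 12.5°, the same as for the crooked case.

```bash
python3 -m handwheel '[[[3.9,35.3,0,0,0,-0.8,0.2],[3.9,35.3,0,0,0,-0.8,0.2],[3.9,35.3,0,0,0,-0.8,0.2],[3.9,35.3,0,0,0,-0.8,0.2],[3.9,35.3,0,0,0,-0.8,0.2],[3.9,35.3,0,0,0,-0.8,0.2],[3.9,35.3,0,0,0,-0.8,0.2],[3.9,35.3,0,0,0,-0.9,0.2]]]' >/dev/null; python3 -m handwheel '[[[0,0,-10,0,0,0,0.2],[0,0,-10,0,0,0,0.2],[0,0,-10,0,0,0,0.2],[0,0,-10,0,0,0,0.2],[0,0,0,0,0,0,0.2],[0,0,0,0,0,0,0.2]]]' >/dev/null; python3 st.py
```

```text
29.275 [543.2 167.8 132.3] yaw of case x deg 12.504361276467208 tilt [ 0.001  0.    -1.   ] F [ 0.4 -0.3 -1.9] 0.7254964154393143 33.0104166129604
```

```bash
for k in 1; do python3 -m handwheel '[[[0.4,0.2,-3,0,0,0,0.2],[0,0,-3,0,0,0,0.2],[0,0,-2,0,0,0,0.2],[0,0,0,0,0,0,0.2],[0,0,0,0,0,0,0.2]]]' >/dev/null; python3 st.py;python3 -m handwheel '[[[0,0,-1,0,0,0,0.2],[0,0,-1,0,0,0,0.2],[0,0,0,0,0,0,0.2]]]' >/dev/null; python3 st.py; python3 -m handwheel '[[[0,0,-0.7,0,0,0,0.2],[0,0,-0.7,0,0,0,0.2],[0,0,0,0,0,0,0.2]]]' >/dev/null; python3 st.py; done
```

```text
29.9 [543.5 168.1 124.1] yaw of case x deg 12.518024223790917 tilt [ 0.  0. -1.] F [ 0.5  0.5 -1.4] 0.7221031997242409 33.031543786637485
30.275 [543.4 168.1 121.9] yaw of case x deg 12.516561965672182 tilt [-0. -0. -1.] F [ 0.6 -0.2 -1.9] 0.7274560609087897 33.03227636497468
30.65 [543.4 168.1 120.7] yaw of case x deg 12.516491955636823 tilt [ 0. -0. -1.] F [-0.7 -0.2 -0.3] 0.7217403150029671 33.09678238816559
```

Contact is starting exactly where expected. I'll press down slightly and release gradually.

```bash
python3 -m handwheel '[[[0,0,-0.5,0,0,0,0.2],[0,0,0,0,0,0,0.2]]]' >/dev/null; python3 st.py; python3 -m handwheel '[[[0,0,0,0,0,0,0.4],[0,0,0,0,0,0,0.5],[0,0,0,0,0,0,0.6],[0,0,0,0,0,0,0.8],[0,0,0,0,0,0,1],[0,0,0,0,0,0,1]]]' 20 >/dev/null; python3 st.py; python3 -m handwheel '[[[0,0,8,0,0,0,1],[0,0,15,0,0,0,1],[0,0,25,0,0,0,1],[0,0,25,0,0,0,1],[0,0,0,0,0,0,1]]]' >/dev/null;python3 -m handwheel '[[[-4,-35,0,0,0,0,1],[-4,-35,0,0,0,0,1],[-4,-35,0,0,0,0,1],[-4,-35,0,0,0,0,1],[-4,-35,0,0,0,0,1],[-4,-35,0,0,0,0,1],[-4,-35,0,0,0,0,1],[0,0,0,0,0,0,1]]]' >/dev/null; python3 st.py
python3 - <<'E'
from seg import *
from rig import capture
c=capture("scene");pickle.dump(c,open("pics/scene5.pkl","wb"));t=capture("top");pickle.dump(t,open("pics/top5.pkl","wb"))
for lo in(65,75,85):
    for cc,off,nm in((c,S,"scene"),(t,(-.14,.01),"top")):
        try:top(cc,P(cc,[543,169,162])[0]+off,162,(543,169,.3),off,lo,255,f"{nm}{lo}")
        except Exception as e:print(nm,lo,"fail")
# bystanders: change since the start
c0=pickle.load(open("pics/top0.pkl","rb"));d=cv2.absdiff(c0["image"],t["image"]).max(2)
for n,(u,v) in dict(small=(413,234),bottle=(263,149),spool=(289,178),driver=(285,263),cup=(131,249)).items():print(n,(d[v-12:v+12,u-12:u+12]>40).mean().round(3))
E
```

```text
30.9 [543.5 168.1 120.6] yaw of case x deg 12.5266632487766 tilt [ 0. -0. -1.] F [-3.  -0.8  6.4] 0.7242077626632127 33.568795141763985
31.65 [543.4 168.1 120.1] yaw of case x deg 12.518134119444639 tilt [ 0.  0. -1.] F [0.3 0.5 0.6] 1.000538097574811 0.0
33.275 [514.9 -78.5 192.4] yaw of case x deg 12.349653990542194 tilt [-0.001  0.    -1.   ] F [ 0.7  0.2 -0.5] 0.9980802779448583 0.0
scene65 [5.39896e+02 1.67807e+02 3.41000e-01] maxres 5.41 n 1041
top65 [5.32599e+02 1.62475e+02 3.45000e-01] maxres 8.82 n 1797
scene75 [5.39236e+02 1.67738e+02 3.40000e-01] maxres 5.16 n 1006
top75 [5.32488e+02 1.62290e+02 3.47000e-01] maxres 8.56 n 1748
scene85 [5.39312e+02 1.67970e+02 3.38000e-01] maxres 5.1 n 976
top85 [5.32385e+02 1.62201e+02 3.48000e-01] maxres 8.3 n 1712
small 0.0
bottle 0.0
spool 0.0
driver 0.238
cup 0.0
```

The scene mask has merged with the brown case's white label behind it. I'll exclude bright pixels outside the flat case and fit again.

```bash
python3 - <<'E'
from seg import *
c=pickle.load(open("pics/scene5.pkl","rb"));c0=pickle.load(open("pics/scene0.pkl","rb"))
im=c["image"].copy()
# fill this case's own label with grey, then black out all other bright pixels
ctr=P(c,[543,169,162])[0]+S;l=cv2.connectedComponents((im.min(2)>125).astype(np.uint8))
n,L,st,ce=cv2.connectedComponentsWithStats((im.min(2)>150).astype(np.uint8))
for i in range(1,n):
    x,y,w,h,a=st[i]
    if a>20 and np.hypot(*(ce[i]-ctr))<60:print("bright",st[i],ce[i].round(0))
    k=cv2.dilate((L==i).astype(np.uint8),np.ones((3,3)))>0
    im[k]=105 if np.hypot(*(ce[i]-ctr))<14 and a>20 else 0
for lo in(75,85,90):
    try:top(dict(c,image=im),ctr,162,(543,169,.3),S,lo,255,f"flat on column lo{lo}")
    except Exception as e:print("fail",lo)
print(c["image"][int(ctr[1])-20:int(ctr[1])+4:4,int(ctr[0])-18:int(ctr[0])+22:4].mean(2).astype(int))
E
```

```text
bright [300 155  16   9 131] [307. 159.]
bright [295 168  21  17 207] [305. 176.]
bright [279 204  33  37 376] [295. 223.]
bright [325 218   8   9  44] [328. 222.]
flat on column lo75 [5.43117e+02 1.69335e+02 2.67000e-01] maxres 1.66 n 861
flat on column lo85 [5.42933e+02 1.69368e+02 2.63000e-01] maxres 1.72 n 829
flat on column lo90 [5.42603e+02 1.69322e+02 2.63000e-01] maxres 1.86 n 814
[[ 83  84 123 242 241 242 218  85  53  47]
 [ 84  81 107 128 123  78  82  84  55  50]
 [ 87 128 136 219 142 120  41  40  50  50]
 [125 160 243 242 243 145 107  41  48  49]
 [ 78 129 199 243 244 243 141 103  56  48]
 [ 52  89 129 224 244 225 140 130 105  47]]
```

The flat case is at (543.0, 169.3, about 0.27 rad) and the crooked one at (543.3, 169.1, 0.295), fully down and well inside the tolerances. Handing in.

```bash
python3 -c "
from rig import *
print(finish_job())"
```

```text
the job is handed in; nothing more can be done
None
```

The job is handed in at about 33 s of the 72 s. By my camera fits, the crooked case is centred within about 1 mm of the bottom one and parallel to it, and the flat case sits on it within about 1 mm and 2°. The judge's verdict was not shown. The small case, bottle, spool and pen cup show no change from the start. The pixels at the screwdriver differ, which I took for the arm's shadow and did not check further.

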